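Third hand for a horn stay: press an axle box up its spring

ROBOT

A 7-joint arm with a two-finger parallel gripper is mounted at the origin on the work surface. World frame = base frame: x ahead of the robot, y to its left, z up, the work surface at z = 0. Lengths are in m, angles in rad, forces in N, time in s.
With the tool pointing down it reaches from about 0.4 to 0.9 m from the base axis. Payload 5.5 kg.
Tool frame: the origin (TCP) lies midway between the tips of the shut fingers; the grasp point (between the pads) lies 19 mm behind it (manip.grip_depth is the distance from the TCP to the grasp point, in m); z points along the fingers, x is the direction in which the jaws open and shut, and the axes are right-handed (so a half turn about z gives the same grasp; the last joint's range is limited). The gripper opens to 92 mm and grips with 3 to 60 N. Pads are 19 mm wide; open, the fingers measure 130 mm over their backs; the gripper's body (75 mm by 190 mm) begins 47 mm behind the grasp point.
Start: joints at [1.51, 0.501, -0.427, 1.55, 0.221, 1.138, -0.21], TCP at [0.207, -0.616, 0.227] pointing down, gripper open.
Joint ranges: [-2.88, 2.88], [-0.31, 2.03], [-1.54, 1.56], [0.2, 2.42], [-1.41, 4.55], [0.19, 2.02], [-2.57, 2.57]. Speed limits (rad/s): [2.57, 2.57, 3.14, 3.14, 3.14, 3.14, 3.14].

INTERFACE

Orientations are given as a unit quaternion [x, y, z, w].
In Python, from bench import manip, effector, viewer gives the robot as it stands. Calls block until the motion is done:
- manip.move_pose(position, orientation): joint-space move of the TCP to a pose.
- manip.servo_line(position, ori=None, vel=0.15): straight line of the TCP; ori=None keeps the orientation; vel is the mean speed in m/s.
- manip.movej(angles): joint-space move.
- effector.open_jaws() and effector.close(f_grip=None): open the fingers fully, or close them until they stop; f_grip is the grip in N (None keeps the last).
- manip.sleep(seconds).
- manip.solve_ik(position, orientation): joint angles nearest the present ones, or None.
- viewer.get_image(name): name is "scene" or "side" or "wrist"; returns the picture (420x560x3 uint8, red, green, blue); there is no depth.
- viewer.get_calibration(name): a dict with "vfov" (degrees; the focal length in pixels is half the picture's height over the tangent of half this angle, whatever the lens; pixels are square), "cx", "cy" (the principal point, pixels), "dist_coeffs" ([k1, k2, p1, p2, k3] as OpenCV has them; the pictures are not rectified), "eye" and "attitude" of the camera in the world. Camera axes: x right, y down, z forward; pixel columns grow to the right and rows downward; lengths in m; the calibration is good to about 2 mm. A picture is of the moment at which its call begins: read the wrist's pose just before it. get_calibration takes no time and is no camera call; for the wrist camera it gives the pose at the moment of the call.
A pose or a line that the arm cannot do raises manip.PlanningError and nothing moves.
- manip.hand_in(): hands the job in, once; it reports no verdict.
Readings, each from a call of its own:
- manip.current_clock(): time.
- manip.current_q(): joint angles.
- manip.current_joint_velocities(): joint speeds.
- manip.current_tau(): joint torques, N m.
- manip.current_tool_pos(): TCP position.
- manip.current_tcp_rot(): TCP orientation.
- manip.current_force(): force on the tool from outside, world axes, zero at the start.
- manip.current_wrist_torque(): the same for the moment, N m.
- manip.current_finger_gap(): finger opening in m.
Only numpy, scipy, OpenCV 4.12 (cv2) and the standard library are available. Lean on these libraries where they do the work, as an engineer would, in place of code of your own. Each camera call takes 0.05 s, during which the arm holds its last target. There are 200 camera calls.

TASK

Pick up the loose bronze axle box and, spring pad leading, slide it in through the open mouth of the empty horn gap of the strapped-down frame plate, its side grooves running on the two horn cheeks. Press it against the spring pin with a steady push of about 10 N, so that its foot sits just inside the edge of the plate and the spring is not squeezed solid, and finish while still holding it there, because I am about to screw the horn stay across the mouth. Leave the other parts on the bench where they lie.

Things in the scene. Friction and masses are not known exactly. Their poses are not given: they have to be found in the camera images.
- axle_box: the loose cast bronze axle box, 0.4 to 0.6 kg, 56 mm high, standing on its wheel-side face. Origin: centre of its underside; z up, +y to its spring side (with the round pad), -y to its foot. Two flanges 43 (x) by 44 (y) mm at z 0 to 5 and 19 to 24 mm; between them a waist 31 mm wide in x, leading corners rounded 4 mm: so each x side has a groove 14 mm high, 6 mm deep
- box_grip (a point): middle of the loose box's plain oil-box body, 39 mm above its underside: flat sides, 34 (box x) by 36 (box y) mm, from 24 to 54 mm above the underside (the flange lies below), with a 2 mm cover on top; grip the box here. Axes as the box's
- box_pad (a point): centre of the face of the loose box's round spring pad (14 mm diameter, standing 4 mm out of the waist): 26 mm towards +y and 12 mm up from the box's origin
- box_foot (a point): centre of the loose box's foot: 22 mm towards -y and 12 mm up from its origin, at mid-height of the grooves
- frame: the fixed steel locomotive frame plate, 110 mm wide, 6 mm thick, lying level on packing, z 42 to 48 mm above the bench. Origin: on the bench below the middle of the mouth of the empty horn gap; x runs along the plate's edge (plate from x -120 to +240 mm), +y is the way the box goes in (edge at y 0). Strap clamps at x -98 and +218 mm, y 70 to 155 mm, 75 mm high
- horn_mouth (a point): middle of the mouth of the empty horn gap, on the plate's edge, 45 mm above the bench; axes as the frame's. Two steel horn cheeks line the gap, 34 mm apart, 8 mm wide, 10 mm thick (z 40 to 50 mm), y 0 to 70 mm, mouth ends rounded 4 mm. The grooves straddle them with 2 mm play up and down (box underside centred at z 33 mm) and 1.5 mm to each side; nothing is below the gap
- fitted_box (a point): top of the identical box already fitted, fixed, in the plate's second horn gap (frame x +160 mm) with its stay screwed on; 89 mm above the bench; to be left as it is
- spring_pin: sprung plunger in the crown of the empty gap, sliding along frame y: steel head of 14 mm diameter, coil spring, 18 mm cup behind it from frame y 62 mm. Origin: centre of the head's face, at rest 47 mm inside the mouth, 45 mm above the bench. Yields from 4 N on, 1.2 N more per mm pushed in (10 N at 5 mm: the box's foot is then 4 mm inside the edge); solid after 12 mm
- sheave: brass eccentric sheave, 54 mm diameter, 26 mm high with its off-centre boss, loose; to be left alone. Origin: centre of the underside
- pipe_bend: dented copper exhaust pipe bend, 19 mm pipe, about 75 by 75 mm, lying flat, loose; to be left alone. Origin: on the bench beneath the inside of the bend
- valve_handle: black bakelite six-lobed valve handle, 48 mm across, 22 mm high, loose; to be left alone. Origin: centre of the underside
- horn_stay: the steel horn stay waiting to be fitted, a strip 78 by 12 by 5 mm (long side along its x), lying flat, loose; to be left alone. Origin: centre of the underside
Not all that is in view belongs to the job. There is more than one size of the axle_box; the job needs the smallest.

How it is judged:
By the outcome, as a careful person would: the job done as asked, in the order asked, and still so for the second after the job is handed in, while the arm keeps its last pose, push and grip.
It also fails if it takes over 45 s, if anything falls off the work surface, if the arm or the gripper's body presses on something with over 40 N, if the wrist force passes 120 N, or if a joint passes its speed limit or range.

## Working session

There is one attempt and no reset: what is moved stays moved. The work goes in short steps, each a Python script; the robot and the scene stay as the last script left them, time stands still between calls to the robot, and variables do not carry over. Pictures are saved under pics/ and viewed, about 8 in all and at most 12, crops included, and the job is handed in when it is done.

```bash
ls; mkdir -p pics; python3 - <<'E'
from bench import manip, effector, viewer
import cv2
for n in("scene","side"):
    im=viewer.get_image(n); cv2.imwrite(f"pics/{n}0.png",im[:,:,::-1]); print(n,viewer.get_calibration(n))
print(viewer.get_calibration("wrist")); print(manip.current_clock(),manip.current_tool_pos(),manip.current_tcp_rot(),manip.grip_depth)
E
```

```text
pics
scene {'vfov': 54.896073397927154, 'cx': 279.40293119814044, 'cy': 210.6096102556396, 'dist_coeffs': array([-0.10747626,  0.        ,  0.        ,  0.        ,  0.        ]), 'eye': array([1.07048417, 0.04410042, 0.71403922]), 'attitude': array([ 0.55162078,  0.75217125, -0.29606373, -0.20566766])}
side {'vfov': 43.992715420645176, 'cx': 285.46361937102796, 'cy': 203.9813070860162, 'dist_coeffs': array([-0.11702859,  0.        ,  0.        ,  0.        ,  0.        ]), 'eye': array([ 0.33004018, -0.95197347,  0.59728805]), 'attitude': array([ 0.86501816, -0.10885997,  0.06795659, -0.48505154])}
{'vfov': 69.74383369604062, 'cx': 281.1995161282115, 'cy': 212.8697908711389, 'dist_coeffs': array([0.00695969, 0.        , 0.        , 0.        , 0.        ]), 'eye': array([ 0.27384474, -0.59366063,  0.3836268 ]), 'attitude': array([ 0.80446311, -0.57926688, -0.07741767,  0.10628021])}
0.1 [ 0.20652764 -0.6156168   0.22576248] [ 8.11852441e-01 -5.83861962e-01 -7.31822356e-04 -5.36732735e-04] 0.0188
```

View pics/scene0.png

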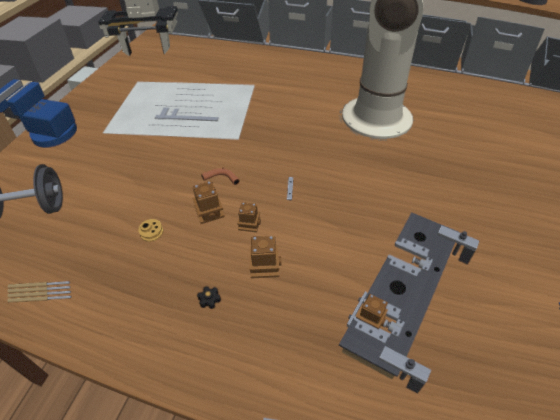

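View pics/side0.png

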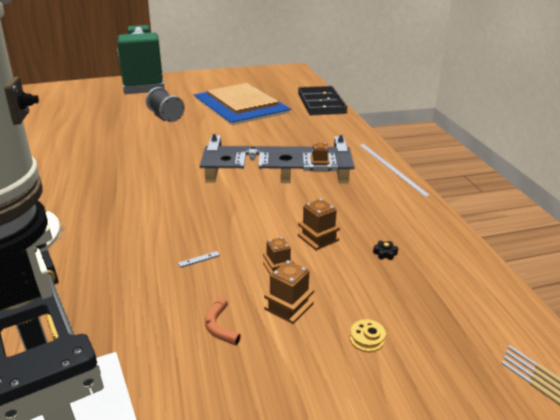

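The three box-like candidates in the scene view are (206,197), (248,215) and (264,252). In the side view they are (290,285), (278,252) and (320,220). The smallest is (248,215) in scene and (278,252) in side. The other parts are the sheave (150,229), handle (208,297), pipe (220,176) and stay (290,188). The empty gap is at about (408,255), with its mouth towards the boxes.

```bash
cat > h.py <<'E'
import numpy as np, cv2
from bench import manip, effector, viewer
from scipy.spatial.transform import Rotation as R
def cam(n):
    c=viewer.get_calibration(n); f=210/np.tan(np.radians(c['vfov'])/2)
    return dict(K=np.array([[f,0,c['cx']],[0,f,c['cy']],[0,0,1]]),d=np.array(c['dist_coeffs']),e=np.array(c['eye']),r=R.from_quat(c['attitude']))
def onplane(c,uv,z):
    p=cv2.undistortPoints(np.array(uv,float).reshape(-1,1,2),c['K'],c['d']).reshape(-1,2)
    d=c['r'].apply(np.c_[p,np.ones(len(p))]); z=np.broadcast_to(z,len(p))
    return c['e']+d*((z-c['e'][2])/d[:,2])[:,None]
def proj(c,P):
    q=c['r'].inv().apply(np.array(P,float).reshape(-1,3)-c['e'])
    return cv2.projectPoints(q,np.zeros(3),np.zeros(3),c['K'],c['d'])[0].reshape(-1,2)
def down(yaw):  # tool z down, tool x (jaws) at angle yaw in world
    return (R.from_euler('z',yaw)*R.from_euler('x',np.pi)).as_quat()
E
python3 - <<'E'
from h import *
s=cam("scene"); d=cam("side"); np.set_printoptions(precision=4,suppress=True)
print("box",onplane(s,[248,209],.056),onplane(d,[279,245],.056))
print("others",onplane(s,[[206,190],[263,243]],.075),onplane(d,[[290,271],[319,207]],.075))
print("plate corners",onplane(s,[[411,214],[341,344],[457,231]],.048),onplane(d,[[204,147],[352,148]],.048))
print("fitted",onplane(s,[375,306],.089),onplane(d,[319,147],.089))
print("cheeks",onplane(s,[[399,245],[391,263]],.05))
# wrist cam in tool frame
w=cam("wrist"); p=np.array(manip.current_tool_pos()); r=R.from_quat(manip.current_tcp_rot())
print("cam in tool",r.inv().apply(w['e']-p),(r.inv()*w['r']).as_rotvec())
E
python3 - <<'E'
import cv2
im=cv2.imread('pics/scene0.png')[170:290,180:300]; a=cv2.resize(im,(400,400),interpolation=cv2.INTER_CUBIC)
im=cv2.imread('pics/side0.png')[195:325,240:370]; b=cv2.resize(im,(400,400),interpolation=cv2.INTER_CUBIC)
cv2.imwrite('pics/crop.png',cv2.hconcat([a,b]))
E
```

```text
box [[ 0.5207 -0.2181  0.056 ]] [[ 0.5156 -0.2267  0.056 ]]
others [[ 0.5099 -0.3224  0.075 ]
 [ 0.6139 -0.1491  0.075 ]] [[ 0.5088 -0.325   0.075 ]
 [ 0.6138 -0.1502  0.075 ]]
plate corners [[0.4225 0.1299 0.048 ]
 [0.7633 0.0448 0.048 ]
 [0.4429 0.2314 0.048 ]] [[0.4384 0.2286 0.048 ]
 [0.7945 0.1383 0.048 ]]
fitted [[0.6972 0.0862 0.089 ]] [[0.6872 0.0791 0.089 ]]
cheeks [[0.519  0.114  0.05  ]
 [0.5691 0.104  0.05  ]]
cam in tool [ 0.0003 -0.0708 -0.1579] [-0.2637  0.0002  0.0014]
```

View pics/crop.png

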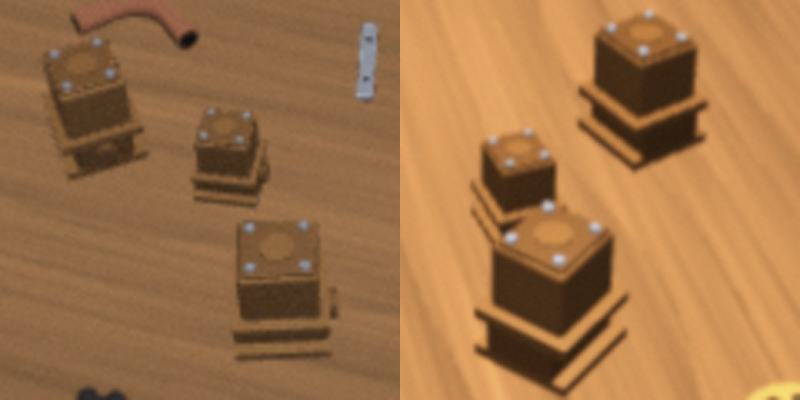

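The close crop confirms that the middle box at scene (248,215) is much the smallest. Its pad sticks out on the right, at crop (265,170). Next I'll look at the gap and the box from close by.

```bash
python3 - <<'E'
from h import *
np.set_printoptions(precision=4,suppress=True)
s=cam("scene")
a=onplane(s,[[238.5,229.1],[257.1,231.2]],0); v=a[1]-a[0]; by=np.arctan2(v[1],v[0]); print("box y dir deg",np.degrees(by),a)
yb=by-np.pi/2
print("box yaw",np.degrees(yb)); fy=np.radians(-14)
for (p,y) in (([.52,-.222,.15],yb),([.52,-.222,.15],yb+np.pi),([.52,-.222,.027],yb),([.55,.09,.16],fy),([.55,.09,.16],fy+np.pi),([.55,.08,.065],fy)):
    print(manip.solve_ik(p,down(y)))
try:
    manip.move_pose([.52,-.222,.15],down(yb))
except manip.PlanningError as e: print(e)
print(manip.current_clock())
im=viewer.get_image("wrist"); cv2.imwrite("pics/w1.png",im[:,:,::-1])
import pickle; pickle.dump(cam("wrist"),open("w1.pkl","wb"))
manip.move_pose([.55,.06,.15],down(fy)); pickle.dump(cam("wrist"),open("w2.pkl","wb"))
im=viewer.get_image("wrist"); cv2.imwrite("pics/w2.png",im[:,:,::-1]); print(manip.current_clock())
E
```

```text
box y dir deg 98.90499483242594 [[ 0.539  -0.239   0.    ]
 [ 0.5322 -0.1959  0.    ]]
box yaw 8.904994832425949
[ 1.05    0.5812 -0.9206  1.8249  0.5422  1.0101  0.0629]
[-0.3252  0.563   0.9075  1.8705 -0.5342  0.972  -2.1647]
[ 0.9127  0.7234 -0.7326  1.8861  0.669   0.795  -0.0308]
[ 0.661   0.7253 -1.2237  1.8329  0.754   1.1463 -1.0728]
[ 0.6924  0.7874 -1.3012  1.8322  0.8234  1.1976  2.0172]
[ 0.3983  0.6526 -0.7705  1.8986  0.6048  0.8388 -0.9358]
1.95
3.1417
```

View pics/w1.png

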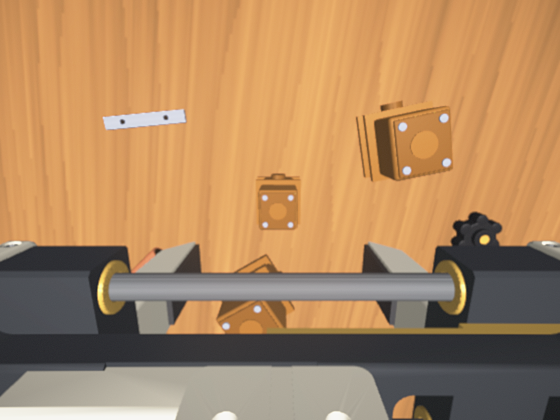

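View pics/w2.png

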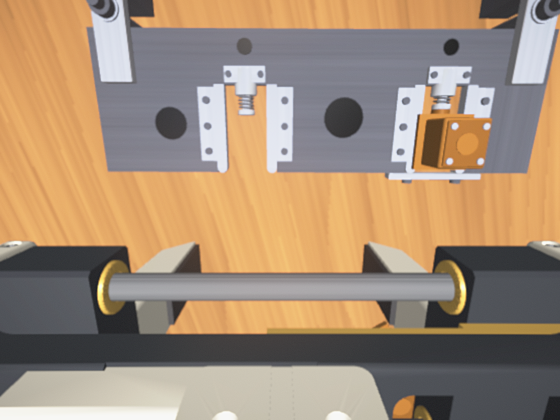

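w1 shows the small box upright at about (278,211), with its pad at the top, (278,177). w2 shows the gap between cheek ends (222,168) and (272,170), with the pin head at (246,112). Next is one zoomed crop to read edges precisely.

```bash
python3 - <<'E'
import cv2
a=cv2.resize(cv2.imread('pics/w1.png')[170:240,240:318],None,fx=5,fy=5,interpolation=cv2.INTER_CUBIC)
b=cv2.resize(cv2.imread('pics/w2.png')[60:180,195:300],None,fx=4,fy=4,interpolation=cv2.INTER_CUBIC)
a=cv2.copyMakeBorder(a,0,480-350,0,0,cv2.BORDER_CONSTANT)
cv2.imwrite('pics/z.png',cv2.hconcat([a,b])) ; print(a.shape,b.shape)
E
```

```text
(480, 390, 3) (480, 420, 3)
```

View pics/z.png

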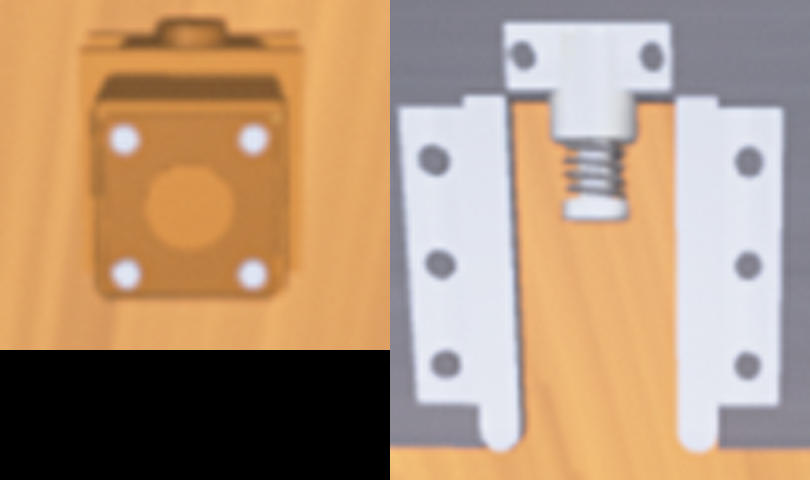

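```bash
cat > m.py <<'E'
from h import *
import pickle
np.set_printoptions(precision=4,suppress=True)
w1=pickle.load(open("w1.pkl","rb")); w2=pickle.load(open("w2.pkl","rb"))
b=np.array([[124,139],[253,138],[126,274],[253,273]])/5+[240-.4,170-.4]
B=onplane(w1,b,.056); bc=B.mean(0)
vx=(B[1]-B[0]+B[3]-B[2]); vy=(B[0]-B[2]+B[1]-B[3])
yb=np.mean([np.arctan2(vx[1],vx[0]),np.arctan2(-vy[0],vy[1])])
f=lambda u:(np.array(u)-[390,0])/4+[195-.375,60-.375]
L=onplane(w2,f([[505,97],[521,405]]),.05); Rr=onplane(w2,f([[676,97],[679,405]]),.05)
T=onplane(w2,f([[500,452],[698,452]]),.05)
d=lambda p:(lambda v:np.arctan2(v[1],v[0]))(p[0]-p[1])
yf=np.mean([d(L),d(Rr)])-np.pi/2
ex=np.array([np.cos(yf),np.sin(yf),0]); ey=np.array([-np.sin(yf),np.cos(yf),0])
mid=(L.mean(0)+Rr.mean(0))/2; tip=T.mean(0)
mouth=mid+ey*((tip-mid)@ey)
if __name__=="__main__":
    print("box",bc,np.degrees(yb),np.degrees([np.arctan2(vx[1],vx[0]),np.arctan2(-vy[0],vy[1])]),"bolt spacing",np.linalg.norm(vx)/2,np.linalg.norm(vy)/2)
    print("frame yaw",np.degrees(yf),np.degrees([d(L)-np.pi/2,d(Rr)-np.pi/2]),"tips",np.degrees(np.arctan2(*(T[1]-T[0])[1::-1])),"gap",(Rr.mean(0)-L.mean(0))@ex,"tipdist",(T[1]-T[0])@ex,"mouth",mouth,"tipx",(tip-mid)@ex)
    pin=onplane(w2,f([[597,212]]),.05)[0]; print("pin rel",(pin-mouth)@ex,(pin-mouth)@ey)
    s=cam("scene");print("scene proj",proj(s,[bc,mouth]),"side",proj(cam("side"),[bc,mouth]))
E
python3 m.py
```

```text
box [ 0.5164 -0.2211  0.056 ] 8.971031616819678 [9.0907 8.8514] bolt spacing 0.02212238888063506 0.024134751583273984
frame yaw -14.107621597233104 [-13.8866 -14.3287] tips -14.160691329187474 gap 0.03363171827460247 tipdist 0.04228472014020664 mouth [0.5319 0.0999 0.05  ] tipx -0.000518928927351667
pin rel 0.0005927461525690845 0.04867553945095006
scene proj [[247.4425 207.3658]
 [391.4119 248.2239]] side [[278.6987 243.1269]
 [251.2995 165.2152]]
```

```bash
cat > a1.py <<'E'
from m import *
q=down(yb)
manip.move_pose([bc[0],bc[1],.09],q)
manip.servo_line([bc[0],bc[1],.027],vel=.08)
print(manip.current_tool_pos())
effector.close(50); print("gap",manip.current_finger_gap(),manip.current_force(),manip.current_clock())
z0=manip.current_tool_pos()[2]
manip.servo_line([bc[0],bc[1],.12],vel=.12); print("lift",manip.current_force(),manip.current_finger_gap())
p=mouth-ey*.065; manip.move_pose([p[0],p[1],.12],down(yf))
manip.servo_line([p[0],p[1],z0+.033],vel=.1); manip.sleep(.3)
print("z0",z0,manip.current_tool_pos(),p,manip.current_force(),manip.current_finger_gap(),manip.current_clock())
pickle.dump((z0,manip.current_force()),open("z0.pkl","wb"))
pickle.dump(cam("wrist"),open("w3.pkl","wb")); a=viewer.get_image("wrist")[:,:,::-1]; b=viewer.get_image("side")[:,:,::-1]
cv2.imwrite("pics/w3.png",a); cv2.imwrite("pics/s3.png",b)
A=cv2.resize(a[60:260,180:330],None,fx=3,fy=3,interpolation=cv2.INTER_CUBIC)
Bq=cv2.resize(b[120:220,200:287],None,fx=4,fy=4,interpolation=cv2.INTER_CUBIC)
Bq=cv2.copyMakeBorder(Bq,0,200,0,0,cv2.BORDER_CONSTANT)
cv2.imwrite("pics/c3.png",cv2.hconcat([A,Bq])); print(A.shape,Bq.shape)
E
python3 a1.py
```

```text
[ 0.5169 -0.221   0.0273]
gap 0.033642800297448254 [-1.3047  0.6035  0.4574] 6.1333
lift [-0.3092 -0.2061 -6.4897] 0.03350341244306085
z0 0.02696277394141063 [0.5165 0.0368 0.0605] [0.5161 0.0369 0.05  ] [-0.0641  0.1309 -5.4745] 0.03359107997187198 9.1167
(600, 450, 3) (600, 348, 3)
```

View pics/c3.png

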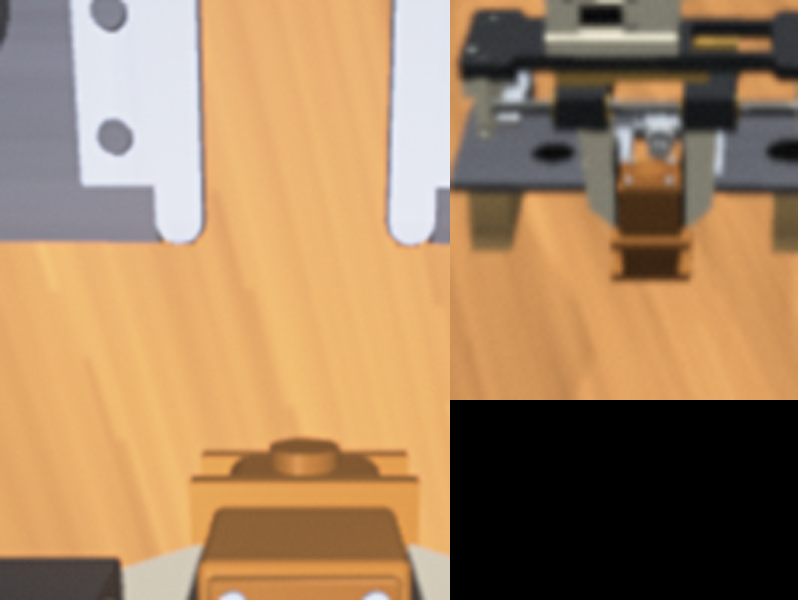

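```bash
python3 - <<'E'
from m import *
w3=pickle.load(open("w3.pkl","rb"))
f=lambda u:np.array(u)/3+[180-.33,60-.33]
fr=lambda P:np.c_[(P-mouth)@ex,(P-mouth)@ey]*1e3
print("cheek L",fr(onplane(w3,f([[202,5],[204,200]]),.05)),"R",fr(onplane(w3,f([[392,5],[388,200]]),.05)))
print("tips",fr(onplane(w3,f([[180,243],[411,243]]),.05)))
print("upper flange edge",fr(onplane(w3,f([[192,479],[418,479]]),.0575)),"lower",fr(onplane(w3,f([[203,453],[408,453]]),.0385)),"pad",fr(onplane(w3,f([[304,440]]),.0525)))
p=np.array(manip.current_tool_pos()); print("tcp",fr(p[None]),"yaw err",np.degrees((R.from_quat(manip.current_tcp_rot())*R.from_quat(down(yf)).inv()).as_rotvec()), np.degrees((R.from_quat(manip.current_tcp_rot())).apply([0,0,1])))
E
```

```text
cheek L [[-16.1153  39.6061]
 [-16.7631   7.8852]] R [[16.0928 39.5729]
 [16.1502  7.8401]]
tips [[-21.337    0.4145]
 [ 20.4878   0.354 ]]
upper flange edge [[-19.7218 -41.9031]
 [ 22.1695 -41.9839]] lower [[-19.7125 -41.9142]
 [ 22.4463 -41.9933]] pad [[  1.0491 -35.7348]]
tcp [[  0.2534 -65.0302]] yaw err [-0.0107 -0.0359 -0.0051] [  0.0359  -0.0107 -57.2958]
```

The box sits about 1.4 mm to the +x side of the gap's centre line in the same image. I'll shift it and slide in stepwise, watching the force.

```bash
cat > a2.py <<'E'
from m import *
z0,F0=pickle.load(open("z0.pkl","rb")); F0=np.array(F0)
base=mouth-ey*.06503-ex*.00120; base[2]=z0+.033
def go(s,v):
    manip.servo_line(base+ey*s,vel=v); manip.sleep(.1)
    F=np.array(manip.current_force())-F0; p=np.array(manip.current_tool_pos())-base
    o=np.array([F@ex,F@ey,F[2]]); print(f"s {s*1e3:.1f} at {p@ex*1e3:.2f} {p@ey*1e3:.2f} {p[2]*1e3:.2f} F",o,"gap %.4f t %.2f"%(manip.current_finger_gap(),manip.current_clock())); return o
if __name__=="__main__":
    for s in (0,.035,.045,.055,.065,.075,.082):
        o=go(s,.05)
        if np.abs(o).max()>8: print("STOP"); break
    a=viewer.get_image("wrist")[:,:,::-1]; pickle.dump(cam("wrist"),open("w4.pkl","wb"))
    cv2.imwrite("pics/w4.png",cv2.resize(a[80:280,180:380],None,fx=3,fy=3,interpolation=cv2.INTER_CUBIC))
E
python3 a2.py
```

```text
s 0.0 at -0.04 -0.01 -0.01 F [0.8417 0.3378 0.269 ] gap 0.0338 t 9.57
s 35.0 at 0.02 34.39 -0.12 F [ 0.0175 -0.0478  0.1358] gap 0.0337 t 10.52
s 45.0 at -0.08 44.99 -0.04 F [0.5337 0.0017 0.5875] gap 0.0334 t 10.97
s 55.0 at -0.06 54.99 -0.04 F [-0.1066 -0.3294 -0.4086] gap 0.0338 t 11.42
s 65.0 at -0.09 64.98 -0.07 F [ 0.4539 -0.0323  0.1495] gap 0.0336 t 11.87
s 75.0 at -0.09 74.97 -0.06 F [-0.1584 -0.9345 -0.6858] gap 0.0335 t 12.32
s 82.0 at -0.05 82.02 -0.01 F [ 0.1941 -0.1903 -0.2912] gap 0.0336 t 12.71
```

View pics/w4.png

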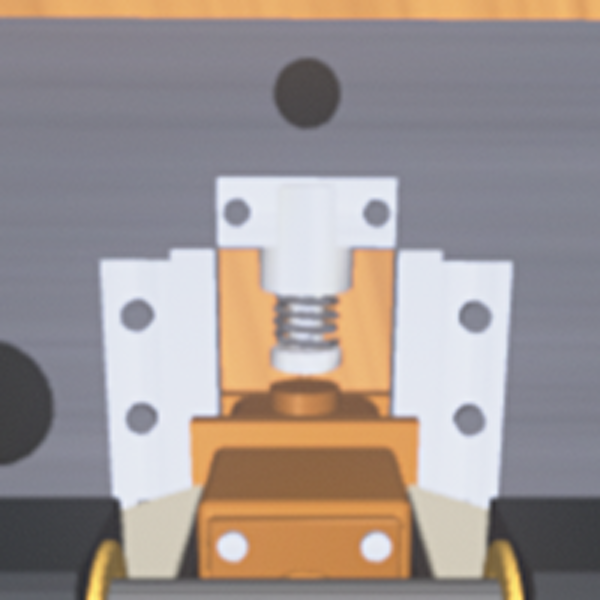

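The grooves straddle the cheeks, the pad (305,395) is centred on the pin (307,360), and no contact forces show. Now I'll push the box home.

```bash
cat > a3.py <<'E'
from a2 import *
def fav(n=8):
    L=[]
    for _ in range(n): L.append(manip.current_force()); manip.sleep(.04)
    F=np.mean(L,0)-F0; return np.array([F@ex,F@ey,F[2]])
if __name__=="__main__":
    s=.084
    while s<.0945:
        go(s,.02); o=fav(); print("  avg",o)
        if -o[1]>9: break
        s+=.001 if -o[1]>3 else .0015
    if -o[1]>3:
        s+=min(.0015,max(-.0015,(10+o[1])/1200)); go(s,.01); print("final s",s,fav(15))
    pickle.dump(s,open("s.pkl","wb"))
    a=viewer.get_image("wrist")[:,:,::-1]; b=viewer.get_image("side")[:,:,::-1]; c=viewer.get_image("scene")[:,:,::-1]
    r=lambda i,x,y,w,h,k:cv2.resize(i[y:y+h,x:x+w],None,fx=k,fy=k,interpolation=cv2.INTER_CUBIC)
    cv2.imwrite("pics/w5.png",cv2.hconcat([r(a,200,100,130,150,3),r(b,210,110,100,112.5.__int__(),4)[:450] if False else cv2.resize(b[110:220,205:300],(390,450))]))
    cv2.imwrite("pics/sc5.png",c)
E
python3 a3.py
```

```text
s 84.0 at 0.02 83.93 -0.00 F [0.1161 0.4946 0.1313] gap 0.0337 t 13.11
  avg [ 0.1415 -0.1933  0.1105]
s 85.5 at -0.04 85.56 -0.01 F [-0.3502  0.1107 -0.2229] gap 0.0336 t 13.79
  avg [-0.2333 -0.1468 -0.1864]
s 87.0 at 0.04 86.10 -0.13 F [ 0.0358 -3.6017  1.0532] gap 0.0336 t 14.47
  avg [ 0.0806 -4.2352  1.2225]
s 88.0 at 0.07 87.30 -0.12 F [-0.0728 -6.4632  1.4568] gap 0.0336 t 15.16
  avg [ 0.5105 -5.6006  1.6364]
s 89.0 at 0.06 87.95 -0.16 F [ 0.7013 -6.1073  1.6274] gap 0.0336 t 15.84
  avg [ 0.2733 -6.1938  1.9574]
s 90.0 at 0.04 88.59 -0.16 F [-0.0162 -6.5014  2.5019] gap 0.0336 t 16.52
  avg [ 0.3087 -7.0078  2.0741]
s 91.0 at 0.06 89.19 -0.19 F [-0.3134 -8.5085  4.1568] gap 0.0338 t 17.21
  avg [ 0.0708 -7.7868  3.0666]
s 92.0 at 0.04 89.85 -0.24 F [ 0.1133 -8.5431  2.2474] gap 0.0334 t 17.89
  avg [ 0.1606 -8.3723  3.1575]
s 93.0 at 0.06 90.46 -0.26 F [-0.4325 -9.9076  4.2677] gap 0.0341 t 18.57
  avg [-0.1603 -9.3966  3.7656]
s 93.5 at 0.07 90.74 -0.29 F [-0.41   -8.828   3.9214] gap 0.0340 t 19.26
final s 0.09350286928407359 [-0.2024 -9.5009  4.196 ]
```

View pics/w5.png

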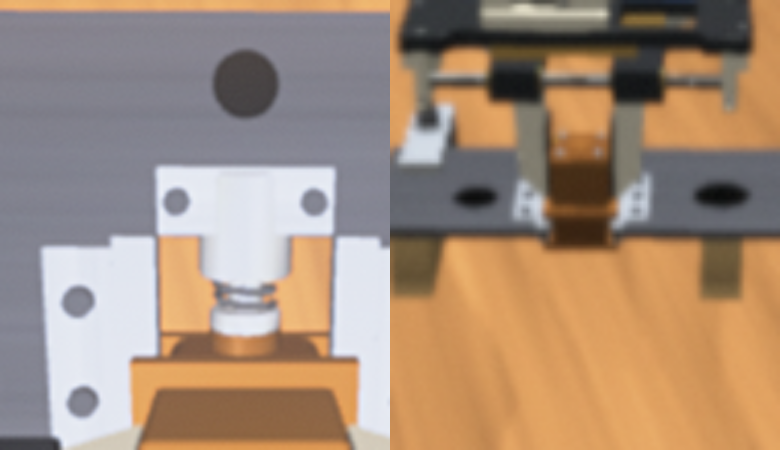

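The pad is pressed on the pin, the spring is part compressed with coil gaps visible, and the box is square in the gap. I'll trim slightly, check the push holds steady, check the other parts haven't moved, and hand in.

```bash
python3 - <<'E'
from a3 import *
go(.0939,.01); print(fav(15)); manip.sleep(.7); print(fav(15),"foot inside mm", (np.array(manip.current_tool_pos())-base)@ey*1e3-64.3-22)
a=cv2.imread("pics/scene0.png").astype(int); b=viewer.get_image("scene")[:,:,::-1].astype(int)
cv2.imwrite("pics/sc6.png",b.astype(np.uint8))
D=np.abs(a-b).max(2)
for n,(x,y) in dict(boxL=(206,200),boxR=(264,255),sheave=(150,229),pipe=(220,176),handle=(208,297),stay=(290,188),fitted=(375,310)).items(): print(n,(D[y-14:y+14,x-14:x+14]>40).mean().round(3))
manip.hand_in(); print(manip.current_clock())
E
```

```text
s 93.9 at 0.07 91.01 -0.28 F [  0.0933 -10.1219   4.5028] gap 0.0340 t 20.38
[-0.031  -9.6885  4.4142]
[-0.4153 -9.894   4.4565] foot inside mm 4.6799287580535065
boxL 0.0
boxR 0.0
sheave 0.0
pipe 0.0
handle 0.0
stay 0.0
fitted 0.0
the job is handed in; nothing more can be done
the job is handed in; nothing more can be done
```

The smallest axle box is in the empty horn gap with its spring pad on the spring pin. The gripper is still holding it there, and I handed the job in about 22 s into the 45 s allowed.

- **Push:** about 9.7 to 9.9 N along the slide, steady over the last second or so.
- **Position:** the foot is about 4 to 4.7 mm inside the plate edge, by the arm's position and camera estimate. That is about 5 mm of pin travel, and coil gaps showed in the last close picture, so the spring is not solid.
- **Fit:** no sideways force, and both grooves straddle the cheeks.
- **Vertical force:** the wrist also reads about 4.5 N upward. It probably comes from a flange bearing lightly on the cheeks as the push tips the box within its 2 mm play.
- **Other parts:** before-and-after scene images show no change at the two larger boxes, sheave, pipe bend, valve handle, horn stay or fitted box.

One early measurement disagreed. In the wrist picture just before entry, the box sat about 1.4 mm off the gap's centre line, probably because of the camera's calibration. I shifted it 1.2 mm before sliding in, and it went in without catching.

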